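# Put the paste brushes away bristles up

### The arm

A 7-joint arm with a two-finger parallel gripper is mounted at the origin on the work surface. World frame = base frame: x ahead of the robot, y to its left, z up, the work surface at z = 0. Lengths are in mm, angles in degrees, forces in N, time in s.
With the tool pointing down it reaches from about 350 to 900 mm from the base axis. Payload 19.9 kg.
Tool frame: the origin (TCP) lies on the centre line of the jaws, within the pads' length; the fingertips stand 19 mm ahead of it and the grasp point (between the pads) is the TCP (env.tip_reach is the distance from the TCP to the fingertips, in mm); z points along the fingers, x is the direction in which the jaws open and shut, and the axes are right-handed (so a half turn about z gives the same grasp; the last joint's range is limited). The gripper opens to 94 mm and grips with 3 to 60 N. Pads are 16 mm wide; open, the fingers measure 119 mm over their backs; the gripper's body (75 mm by 177 mm) begins 78 mm behind the grasp point.
Start: joints at [-73.826, 23.915, -0.59, 92.452, 0.269, 63.638, -3.037], TCP at [198.846, 592.504, 224.425] pointing down, gripper open.
Joint ranges: [-161.28, 161.28], [-22.2, 115.67], [-73.04, 71.86], [3.21, 147.25], [-68.34, 248.33], [10.77, 114.83], [-161.83, 161.83]. Speed limits (degrees/s): [108.29, 108.29, 136.94, 136.94, 172.46, 172.46, 172.46].

### API

Orientations are given as [roll, pitch, yaw] about the fixed x, y, z axes, in that order (R = Rz(yaw) Ry(pitch) Rx(roll)).
In Python, from cell import env, kinematics, imaging, order, sensors gives the robot as it stands. Calls block until the motion is done:
- env.move_ptp(position, orientation): joint-space move of the TCP to a pose.
- env.movel(position, frame=None, max_speed=150, force_limit=None): straight line of the TCP; frame=None keeps the orientation; max_speed is the mean speed in mm/s. With force_limit (N) it stops when the force on the tool has changed by that much, and returns True; else False.
- env.set_joints(angles): joint-space move.
- env.open_gripper() and env.clamp(squeeze=None): open the fingers fully, or close them until they stop; squeeze is the grip in N (None keeps the last).
- env.sleep(seconds).
- kinematics.inverse_kinematics(position, orientation): joint angles nearest the present ones, or None.
- imaging.snapshot(name): name is "scene" or "top"; returns the picture (384x512x3 uint8, red, green, blue); there is no depth.
- imaging.get_calibration(name): a dict with "intrinsics" (3x3 intrinsics, pixels), "k1" (the pictures are not rectified: a ray, as slopes to the right and down, at radius r is drawn at 1 + k1 r^2 times it, then the intrinsics apply), "position" and "attitude" of the camera in the world. Camera axes: x right, y down, z forward; pixel columns grow to the right and rows downward; lengths in mm; the calibration is good to about 2 mm. A picture is of the moment at which its call begins. get_calibration takes no time and is no camera call.
A pose or a line that the arm cannot do raises env.Unreachable and nothing moves.
- order.hand_in(): hands the job in, once; it reports no verdict.
Readings, each from a call of its own:
- sensors.current_time(): time.
- sensors.current_joint_pos(): joint angles.
- sensors.current_joint_velocities(): joint speeds.
- sensors.current_effort(): joint torques, N m.
- sensors.current_tool_pos(): TCP position.
- sensors.current_ee_rot(): TCP orientation.
- sensors.current_wrist_force(): force on the tool from outside, world axes, zero at the start.
- sensors.current_moment(): the same for the moment, N m.
- sensors.current_grip_width(): finger opening in mm.
Only numpy, scipy, OpenCV 4.12 (cv2) and the standard library are available. Lean on these libraries where they do the work, as an engineer would, in place of code of your own. Each camera call takes 0.05 s, during which the arm holds its last target.

### The job

Put the blue and the red paste brush away properly in the slanted bench caddy: turn the blue one, which was left bristles down, end for end, and stand the red one that lies on the bench in a free tube. Both must end handle down, each alone in a tube with its handle pushed in to the floor of the tube and bristles up; leave the green brush and the other things on the bench where they are.

Things in the scene. Friction and masses are not known exactly. Their poses are not given: they have to be found in the camera images.
- blue_brush: Paste brush 250 mm long: blue handle 26 x 26 x 175, then steel ferrule (26 long) and dark bristle block (50 long), both 28 x 28. Origin mid-length on the centre line, near the balance point; x axis from butt (-125) to bristle end (+125). About 160 g. Starts bristles down in the near or far tube, handle sticking out, sagging about 9 degrees below the tube's slant.
- blue_brush_butt (a point): Centre of the blue brush's butt, the free end of its handle.
- blue_brush_bristles (a point): Centre of the blue brush's bristle end.
- red_brush: Paste brush 250 mm long: red handle 26 x 26 x 175, then steel ferrule (26 long) and dark bristle block (50 long), both 28 x 28. Origin mid-length on the centre line, near the balance point; x axis from butt (-125) to bristle end (+125). About 160 g. At the start it lies flat on the bench, its centre line 14 mm up.
- red_brush_butt (a point): Centre of the red brush's butt, the free end of its handle.
- red_brush_bristles (a point): Centre of the red brush's bristle end.
- green_brush: Paste brush 250 mm long: green handle 26 x 26 x 175, then steel ferrule (26 long) and dark bristle block (50 long), both 28 x 28. Origin mid-length on the centre line, near the balance point; x axis from butt (-125) to bristle end (+125). About 160 g. Stored properly, handle down, in the far or near tube (not the blue one's). Leave it.
- caddy: Fixed: steel foot 180 (x) x 260 (y) mm, origin centre of its underside, z up, with three aluminium square tubes: near the robot, middle (empty), far, floors at x -60, y +100, 0, -100, z 45 mm. From floor to mouth each rises 36 degrees above level towards +x; inside 42 x 42, 85 deep, walls 3. Brushes fit loosely and sag 9 to 11 degrees.
- near_floor (a point): Centre of the inner floor in the caddy's near square tube (nearest the robot).
- near_mouth (a point): Centre of the open mouth of the caddy's near tube, 85 mm up the slant from its floor.
- middle_floor (a point): Centre of the inner floor in the caddy's middle square tube (between the other two).
- middle_mouth (a point): Centre of the open mouth of the caddy's middle tube, 85 mm up the slant from its floor.
- far_floor (a point): Centre of the inner floor in the caddy's far square tube (farthest from the robot).
- far_mouth (a point): Centre of the open mouth of the caddy's far tube, 85 mm up the slant from its floor.
- paste_jar: Bystander: closed jar with white cap, 72 mm across, 85 mm tall, standing; origin at the centre of its underside.
- tape_roll: Bystander: roll of clear tape lying flat, 100 mm across, 48 mm tall; origin at the centre of its underside.
- marker: Bystander: white marker pen with a black cap, 143 mm long, 16 mm thick, lying along its x axis; origin at its underside.
- white_box: Bystander: white lidded box 159 x 109 x 60 mm; origin at the centre of its underside.
- parcel_cutter: Bystander: orange parcel cutter 34 x 150 x 21 mm, lying along its y axis; origin at the centre of its underside.

How it is judged (in metres and radians):
At the end, for the whole second after the job is handed in: The butts of the blue and of the red brush each lie within 25 mm of the floor centre of a caddy tube, the two in different tubes; the bristle ends of both stand more than 120 mm above the bench; all three brushes are at rest (under 20 mm/s) (((distance between blue_brush_butt and near_floor below 0.025 m and distance between red_brush_butt and middle_floor below 0.025 m) or (distance between blue_brush_butt and near_floor below 0.025 m and distance between red_brush_butt and far_floor below 0.025 m) or (distance between blue_brush_butt and middle_floor below 0.025 m and distance between red_brush_butt and near_floor below 0.025 m) or (distance between blue_brush_butt and middle_floor below 0.025 m and distance between red_brush_butt and far_floor below 0.025 m) or (distance between blue_brush_butt and far_floor below 0.025 m and distance between red_brush_butt and near_floor below 0.025 m) or (distance between blue_brush_butt and far_floor below 0.025 m and distance between red_brush_butt and middle_floor below 0.025 m)) and height (world z) of each of blue_brush_bristles, red_brush_bristles above 0.12 m and linear speed of each of blue_brush, red_brush, green_brush below 0.02 m/s); the robot touches nothing.
It fails at once if the green brush, already stored properly, is shifted by more than 30 mm (distance of green_brush from where it was at the start of the episode above 0.03 m).
It fails at once if the paste jar, tape roll, marker pen, white box or parcel cutter is shifted by more than 30 mm (distance of any of paste_jar, tape_roll, marker, white_box, parcel_cutter from where it was at the start of the episode above 0.03 m).
It also fails if it takes over 67 s, if anything falls off the work surface, if the arm or the gripper's body presses on something with over 40 N, if the wrist force passes 120 N, or if a joint passes its speed limit or range.

## Working session

There is one attempt and no reset: what is moved stays moved. The work goes in short steps, each a Python script; the robot and the scene stay as the last script left them, time stands still between calls to the robot, and variables do not carry over. Pictures are saved under pics/ and viewed, and the job is handed in when it is done.

```bash
ls; mkdir -p pics; python3 - <<'E'
from cell import env, kinematics, imaging, order, sensors
import cv2,numpy as np
print(sensors.current_time())
for n in("scene","top"):
    im=imaging.snapshot(n); cv2.imwrite(f"pics/{n}0.png",im[:,:,::-1])
    c=imaging.get_calibration(n)
    print(n,c)
E
```

```text
pics
0.0
scene {'intrinsics': array([[431.84467953,   0.        , 246.91579161],
       [  0.        , 431.84467953, 194.46796856],
       [  0.        ,   0.        ,   1.        ]]), 'k1': -0.07089667862466661, 'position': array([1380.63532538, -623.42491829, 1131.21265098]), 'attitude': array([-134.0356002 ,    1.14387433,   53.38729693])}
top {'intrinsics': array([[410.36590937,   0.        , 256.00766857],
       [  0.        , 410.36590937, 199.70158652],
       [  0.        ,   0.        ,   1.        ]]), 'k1': -0.1502173515516133, 'position': array([ 391.42445864,  -43.66298978, 1419.61017844]), 'attitude': array([-172.68990295,    0.71728921,  -88.91690076])}
```

View pics/scene0.png

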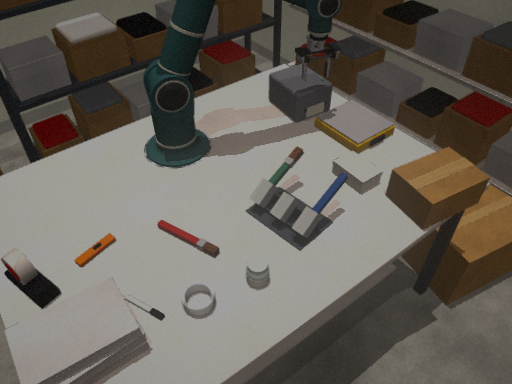

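View pics/top0.png

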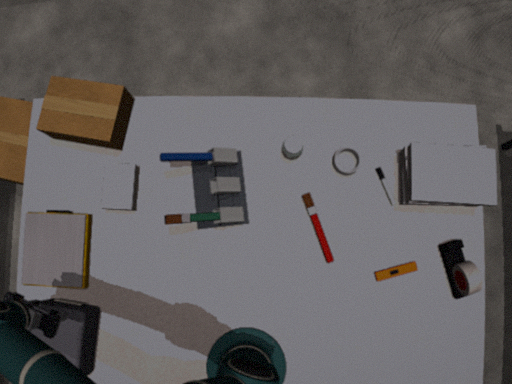

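```bash
cat > h.py <<'E'
import numpy as np, cv2
from scipy.spatial.transform import Rotation as Ro
from cell import env, kinematics, imaging, order, sensors
def cal(n):
    c=imaging.get_calibration(n); return c['intrinsics'],np.array([c['k1'],0,0,0.]),np.array(c['position']),Ro.from_euler('xyz',c['attitude'],degrees=True).as_matrix()
def proj(n,P):
    K,d,p,R=cal(n); Pc=(np.atleast_2d(P)-p)@R
    return cv2.projectPoints(Pc,np.zeros(3),np.zeros(3),K,d)[0][:,0]
def ray(n,uv):
    K,d,p,R=cal(n); s=cv2.undistortPoints(np.array([[uv]],float),K,d)[0,0]
    v=R@np.array([s[0],s[1],1]); return p,v
def at_z(n,uv,z):
    p,v=ray(n,uv); return p+v*(z-p[2])/v[2]
def tri(uv_s,uv_t):
    from numpy.linalg import lstsq
    A=[];b=[]
    for n,uv in(("scene",uv_s),("top",uv_t)):
        p,v=ray(n,uv); v=v/np.linalg.norm(v); M=np.eye(3)-np.outer(v,v); A.append(M);b.append(M@p)
    A=np.vstack(A);b=np.hstack(b); x,*_=lstsq(A,b,rcond=None); return x,np.linalg.norm(A@x-b)
def crop(im,x0,y0,x1,y1,s,name):
    c=cv2.resize(im[y0:y1,x0:x1],None,fx=s,fy=s,interpolation=cv2.INTER_CUBIC)[:,:,::-1].copy()
    for x in range(x0-x0%10+10,x1,10):
        cv2.putText(c,str(x),(int((x-x0+.5)*s)-8,8),0,.3,(0,255,255)); c[::4,int((x-x0+.5)*s)]=(0,200,200)
    for y in range(y0-y0%10+10,y1,10):
        cv2.putText(c,str(y),(0,int((y-y0+.5)*s)),0,.3,(0,255,255)); c[int((y-y0+.5)*s),::4]=(0,200,200)
    cv2.imwrite(f"pics/{name}.png",c)
E
python3 - <<'E'
from h import *
s=cv2.imread("pics/scene0.png")[:,:,::-1];t=cv2.imread("pics/top0.png")[:,:,::-1]
crop(t,155,140,250,235,6,"c1"); crop(s,240,140,355,250,6,"c2"); crop(t,290,185,345,270,7,"c3"); crop(s,150,215,225,260,8,"c4")
E
```

```text
(no output)
```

View pics/c1.png

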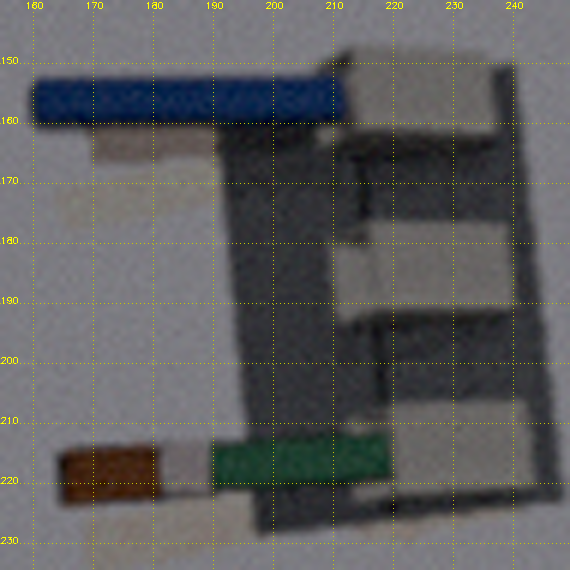

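View pics/c2.png

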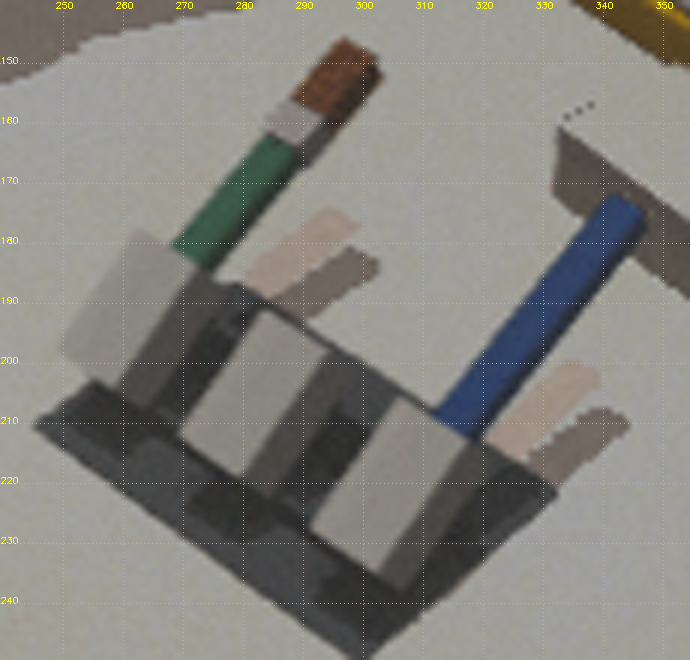

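View pics/c3.png

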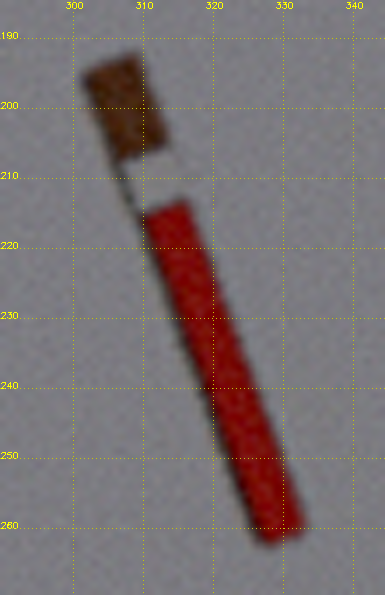

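View pics/c4.png

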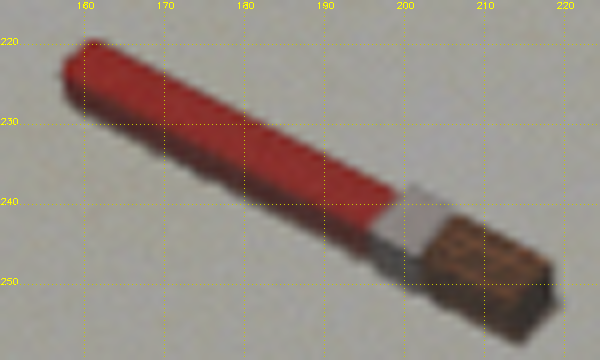

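```bash
cat >> h.py <<'E'
a=np.deg2rad(36); D=np.array([np.cos(a),0,np.sin(a)]); N=np.array([-np.sin(a),0,np.cos(a)])
def floor(i): return np.array([-60,[100,0,-100][i],45.])
E
cat > fit.py <<'E'
from h import *
from scipy.optimize import least_squares
Y=np.array([0,1,0])
T=[];S=[]
def tc(i,end,s): return floor(i)+(85 if end else -3)*D+24*N+s*24*Y
# foot: (x,y, obs) z= foot thickness
foot_t=[((90,130),(197.5,228)),((-90,130),(247.8,222)),((-90,-130),(239.5,150))]
foot_s=[((-90,130),(245,210.5)),((-90,-130),(299.5,250)),((90,-130),(332,222))]
tube_t=[(tc(0,1,1),(219.5,221)),(tc(0,1,-1),(219.5,207)),(tc(0,0,1),(243.5,220)),(tc(0,0,-1),(242.5,206)),
 (tc(1,1,1),(216,191)),(tc(1,1,-1),(215.5,177)),(tc(1,0,1),(240,191)),(tc(1,0,-1),(239,177)),
 (tc(2,1,1),(212.5,162)),(tc(2,1,-1),(213,148.5)),(tc(2,0,1),(237,162)),(tc(2,0,-1),(236.5,149))]
tube_s=[(tc(0,1,1),(262,178.5)),(tc(0,0,1),(249.5,199)),(tc(0,0,-1),(258.5,204)),(tc(0,1,-1),(272,184)),
 (tc(1,0,1),(270,212)),(tc(1,0,-1),(280,218.5)),(tc(1,1,1),(284,190.5)),(tc(1,1,-1),(294,198)),
 (tc(2,0,1),(291.5,227)),(tc(2,0,-1),(302,235.5)),(tc(2,1,1),(306.5,206)),(tc(2,1,-1),(316.5,213))]
def f(p,split=False):
    R=Ro.from_euler('z',p[2]).as_matrix(); o=np.array([p[0],p[1],0]); r=[]
    for n,foot,tube in(("top",foot_t,tube_t),("scene",foot_s,tube_s)):
        P=[[x,y,p[3]] for (x,y),_ in foot]+[q for q,_ in tube]
        ob=np.array([o_ for _,o_ in foot]+[o_ for _,o_ in tube])
        r.append(proj(n,np.array(P)@R.T+o)-ob)
    return np.vstack(r).ravel()
s=least_squares(f,[600,100,np.pi/2,10],loss='soft_l1'); print(s.x[:2],np.rad2deg(s.x[2]),s.x[3]); print(f(s.x).reshape(-1,2).round(1).tolist())
E
python3 fit.py
python3 - <<'E'
from h import *
print("red butt top",at_z("top",(330,260.5),27), "bristle",at_z("top",(305.5,193.5),28))
print("red scene butt",at_z("scene",(159.5,222),27),"br",at_z("scene",(218.5,248.5),14))
E
```

```text
[608.19025286 108.31622791] 97.6695958776389 -0.33898482696817306
[[-0.3, 0.9], [0.8, 1.0], [0.9, 0.4], [1.4, 0.6], [-0.1, -0.2], [0.3, 0.3], [-0.3, 0.0], [1.7, -0.1], [0.7, -0.7], [0.4, -0.3], [-0.1, -0.3], [2.1, -1.3], [0.2, -1.9], [0.2, -0.3], [-0.8, -1.0], [0.3, 0.0], [0.3, 0.2], [1.1, -0.4], [0.9, -1.9], [-0.7, -1.9], [-0.0, -0.1], [0.8, -0.9], [-0.7, -0.5], [-0.4, 0.2], [-0.1, -0.2], [0.5, -0.8], [-0.2, -0.1], [0.4, -0.9], [-0.1, -1.1], [1.3, -0.7]]
red butt top [ 367.03219753 -276.68681311   27.        ] bristle [ 593.96202477 -192.12492343   28.        ]
red scene butt [ 374.72295187 -282.67805123   27.        ] br [ 588.3364575  -179.58018505   14.        ]
```

```bash
cat > ov.py <<'E'
from h import *
import sys
def overlay(n,img,px,py,yaw,ft,box,s,name):
    R=Ro.from_euler('z',yaw,degrees=True).as_matrix(); o=np.array([px,py,0]); Y=np.array([0,1,0])
    x0,y0,x1,y1=box
    c=cv2.resize(img[y0:y1,x0:x1],None,fx=s,fy=s,interpolation=cv2.INTER_CUBIC)
    def line(A,B,col):
        p=proj(n,np.array([A,B])@R.T+o); q=((p-[x0,y0]+.5)*s).astype(int); cv2.line(c,tuple(map(int,q[0])),tuple(map(int,q[1])),col,1)
    for z,col in((0,(0,255,255)),(ft,(255,255,0))):
        P=[(90,130,z),(90,-130,z),(-90,-130,z),(-90,130,z)]
        for i in range(4): line(P[i],P[(i+1)%4],col)
    for i in range(3):
        for e in(85,-3):
            P=[floor(i)+e*D+u*N+v*Y for u,v in((24,24),(24,-24),(-24,-24),(-24,24))]
            for k in range(4): line(P[k],P[(k+1)%4],(0,0,255) if e==85 else (0,255,0))
    cv2.imwrite(f"pics/{name}.png",c)
if __name__=="__main__":
    a=list(map(float,sys.argv[1:5]))
    overlay("top",cv2.imread("pics/top0.png"),*a,(155,140,260,240),6,sys.argv[5]+"t")
    overlay("scene",cv2.imread("pics/scene0.png"),*a,(235,140,350,255),6,sys.argv[5]+"s")
E
python3 ov.py 608.2 108.3 97.67 8 o1
```

```text
(no output)
```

View pics/o1t.png

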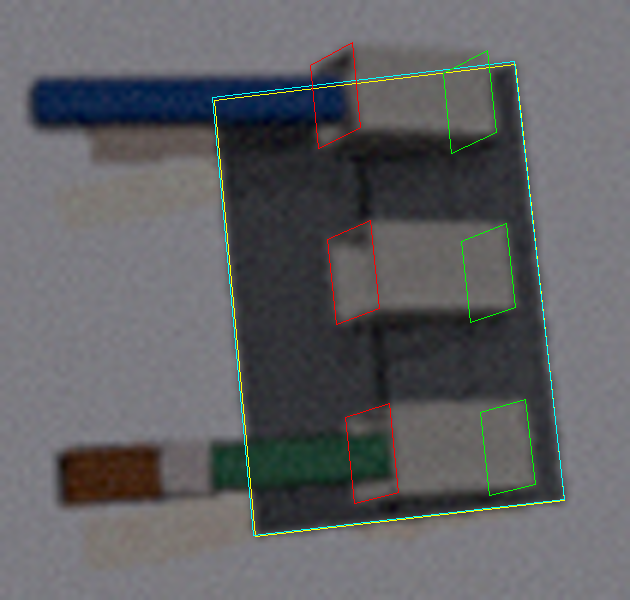

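View pics/o1s.png

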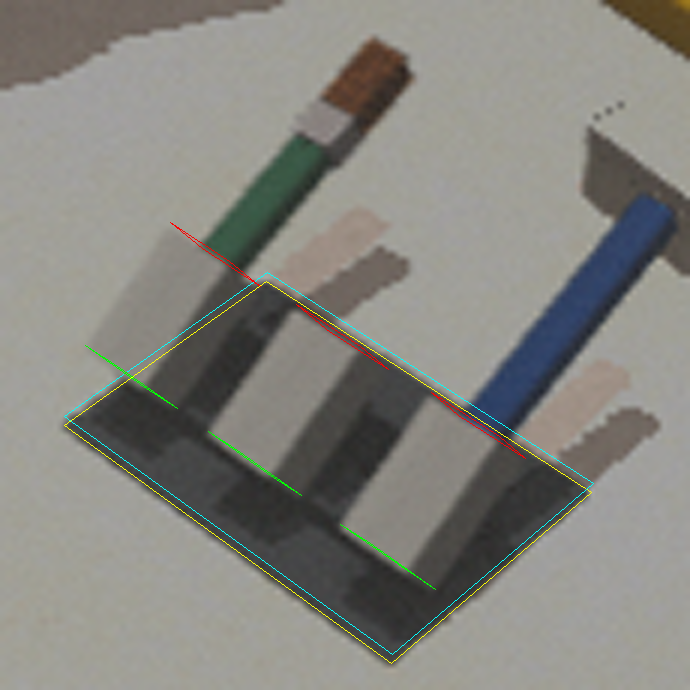

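```bash
cat >> fit.py <<'E'
def g(p,which):
    r=f([p[0],p[1],p[2],6]).reshape(-1,2)
    idx={'foot':[0,1,2,15,16,17],'tubetop':range(3,15),'tubesc':range(18,30),'top':range(15),'sc':range(15,30)}[which]
    return r[list(idx)].ravel()
for w in('foot','tubetop','tubesc','top','sc'):
    s=least_squares(g,[600,100,np.pi/2],args=(w,)); print(w,s.x[:2].round(1),np.rad2deg(s.x[2]).round(2),np.sqrt(np.mean(s.fun**2)).round(2))
E
python3 fit.py
python3 - <<'E'
from h import *
# blue: top corners of butt; scene butt
print(tri((343.5,177),(160.5,156.5)))
print(tri((297,153),(164.5,218.5)))
R=Ro.from_euler('z',97.67,degrees=True).as_matrix(); o=np.array([608,108,0])
for i in range(3): print(R@floor(i)+o, R@(floor(i)+85*D)+o)
E
```

```text
[608.19025286 108.31622791] 97.6695958776389 -0.33898482696817306
[[-0.3, 0.9], [0.8, 1.0], [0.9, 0.4], [1.4, 0.6], [-0.1, -0.2], [0.3, 0.3], [-0.3, 0.0], [1.7, -0.1], [0.7, -0.7], [0.4, -0.3], [-0.1, -0.3], [2.1, -1.3], [0.2, -1.9], [0.2, -0.3], [-0.8, -1.0], [0.3, 0.0], [0.3, 0.2], [1.1, -0.4], [0.9, -1.9], [-0.7, -1.9], [-0.0, -0.1], [0.8, -0.9], [-0.7, -0.5], [-0.4, 0.2], [-0.1, -0.2], [0.5, -0.8], [-0.2, -0.1], [0.4, -0.9], [-0.1, -1.1], [1.3, -0.7]]
foot [610.1 106.6] 97.49 0.78
tubetop [606.7 109.9] 97.69 0.76
tubesc [610.2 105.7] 98.04 0.63
top [607.3 109.8] 97.81 0.77
sc [610.5 105.2] 97.79 0.64
(array([686.76353268, 281.81786904, 148.25514522]), np.float64(4.252734517983272))
(array([485.7124298 , 255.95050407, 140.12326471]), np.float64(12.053423039084548))
[516.90271548  35.19007792  45.        ] [507.72464452 103.34128411  94.96174644]
[616.00803737  48.53680687  45.        ] [606.82996641 116.68801306  94.96174644]
[715.11335926  61.88353582  45.        ] [705.9352883  130.03474201  94.96174644]
```

```bash
cat > ovb.py <<'E'
from h import *
def brush(n,c,butt,yaw,el,box,s,col=(0,255,255)):
    R=Ro.from_euler('ZY',[yaw,-el],degrees=True).as_matrix()
    x0,y0,x1,y1=box
    for L,w in((0,13),(175,13),(175,14),(250,14)):
        P=np.array([[L,a,b] for a,b in((w,w),(w,-w),(-w,-w),(-w,w))])@R.T+butt
        q=((proj(n,P)-[x0,y0]+.5)*s).astype(np.int32); cv2.polylines(c,[q],True,col,1)
    P=np.array([[L,a,13] for L,a in((0,13),(250,13),(250,-13),(0,-13))])@R.T+butt
    q=((proj(n,P)-[x0,y0]+.5)*s).astype(np.int32); cv2.polylines(c,[q],True,(0,255,0),1)
def big(im,box,s):
    x0,y0,x1,y1=box; return cv2.resize(im[y0:y1,x0:x1],None,fx=s,fy=s,interpolation=cv2.INTER_CUBIC)
E
python3 - <<'E'
from ovb import *
t=cv2.imread("pics/top0.png");s=cv2.imread("pics/scene0.png")
Rc=Ro.from_euler('z',97.7,degrees=True).as_matrix(); o=np.array([609,107.5,0])
br=Rc@(floor(2)+2*D+7*N)+o; u=np.array([np.cos(np.deg2rad(97.7))*np.cos(np.deg2rad(27)),np.sin(np.deg2rad(97.7))*np.cos(np.deg2rad(27)),np.sin(np.deg2rad(27))])
butt=br+250*u; print(br,butt)
gr_butt=Rc@(floor(0)+2*D+7*N)+o
im=[]
for n,i,b1 in(("top",t,(150,140,250,235)),("scene",s,(245,140,355,240))):
    c=big(i,b1,5); brush(n,c,butt,97.7+180,-27,b1,5); brush(n,c,gr_butt,97.7,27,b1,5)
    c=cv2.copyMakeBorder(c,0,500-c.shape[0],0,0,cv2.BORDER_CONSTANT) ; im.append(c)
cv2.imwrite("pics/ob.png",cv2.resize(np.hstack(im),None,fx=.76,fy=.76,interpolation=cv2.INTER_AREA))
rb=np.array([369,-278,14.]);
im=[]
for n,i,b1 in(("top",t,(295,185,345,270)),("scene",s,(150,210,225,265))):
    c=big(i,b1,6); brush(n,c,rb,20.4,0,b1,6)
    im.append(cv2.copyMakeBorder(c,0,510-c.shape[0],0,0,cv2.BORDER_CONSTANT))
cv2.imwrite("pics/or.png",np.hstack(im))
E
```

```text
[716.47198262  58.96567389  51.83868947] [686.62634128 279.70879796 165.3363144 ]
```

View pics/ob.png

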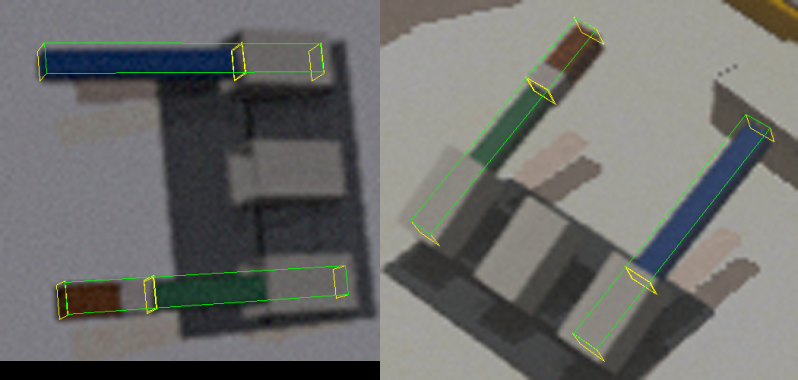

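View pics/or.png

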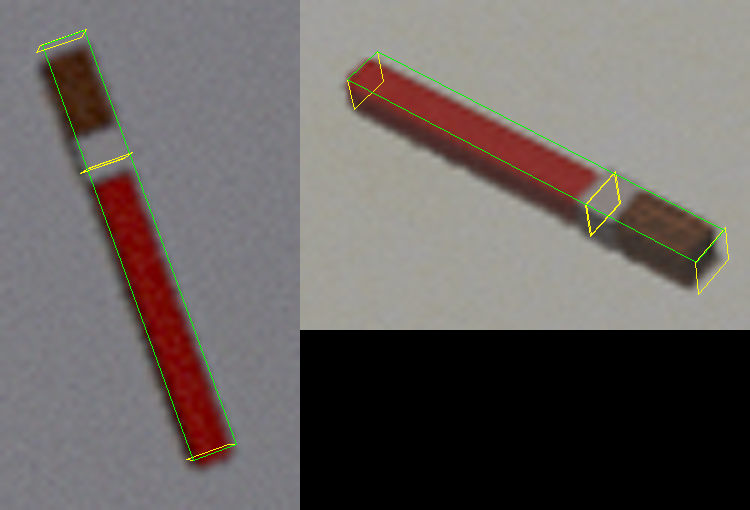

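```bash
cat > maskfit.py <<'E'
from h import *
from scipy.optimize import least_squares, minimize
t=cv2.imread("pics/top0.png").astype(int);s=cv2.imread("pics/scene0.png").astype(int)
def hull(n,butt,yaw,el,L0,L1,w=13):
    R=Ro.from_euler('ZY',[yaw,-el],degrees=True).as_matrix()
    P=np.array([[L,a,b] for L in(L0,L1) for a in(w,-w) for b in(w,-w)])@R.T+butt
    return cv2.convexHull(proj(n,P).astype(np.float32))
def soft(n,h,box,k=8):
    x0,y0,x1,y1=box; m=np.zeros(((y1-y0)*k,(x1-x0)*k),np.uint8)
    cv2.fillPoly(m,[np.round((h-[x0,y0]+.5)*k-.5).astype(np.int32)],255)
    return cv2.resize(m,(x1-x0,y1-y0),interpolation=cv2.INTER_AREA)/255.
def chroma(im,ch,box):
    x0,y0,x1,y1=box; c=im[y0:y1,x0:x1]; o=[k for k in range(3) if k!=ch]
    d=c[:,:,ch]-np.maximum(c[:,:,o[0]],c[:,:,o[1]]) if ch==2 else c[:,:,0]-(c[:,:,1]*.5+c[:,:,2]*.5)
    sat=d/np.maximum(c.sum(2),20); return np.clip((sat-.05)/(.15),0,1)
boxes={'red':{'top':(290,185,345,270),'scene':(150,210,225,265)},'blue':{'top':(150,140,235,170),'scene':(290,160,360,230)}}
ims={'top':t,'scene':s}
def M(col): return {n:chroma(ims[n],2 if col=='red' else 0,boxes[col][n]) for n in ims}
if __name__=="__main__":
    for col in('red','blue'):
        m=M(col); 
        for n in m: print(col,n,m[n].sum().round())
    m=M('red')
    def cost(p,ns=('top','scene')):
        yaw=p[2]; c=np.array([p[0],p[1],14.]); b=c-125*np.array([np.cos(np.deg2rad(yaw)),np.sin(np.deg2rad(yaw)),0])
        return sum(np.sum((soft(n,hull(n,b,yaw,0,0,175),boxes['red'][n])-m[n])**2) for n in ns)
    for ns in(('top',),('scene',),('top','scene')):
        r=minimize(cost,[482,-236,20.4],args=(ns,),method='Nelder-Mead',options=dict(initial_simplex=[[482,-236,20.4],[490,-236,20.4],[482,-228,20.4],[482,-236,23]])); print('red',ns,r.x.round(1),r.fun)
    m=M('blue')
    def costb(p,ns=('top','scene')):
        return sum(np.sum((soft(n,hull(n,np.array([p[0],p[1],p[2]]),p[3]+180,-p[4],0,148),boxes['blue'][n])-m[n])**2) for n in ns)
    for ns in(('top','scene'),):
      for st in([687,280,160,97.7,27],[687,282,150,96,24]):
        st=np.array(st,float); sim=[st]+[st+np.eye(5)[i]*[8,8,8,3,4][i] for i in range(5)]
        r=minimize(costb,st,args=(ns,),method='Nelder-Mead',options=dict(initial_simplex=sim,maxiter=800)); print('blue',ns,r.x.round(1),r.fun)
E
python3 maskfit.py
```

```text
red top 468.0
red scene 412.0
blue top 405.0
blue scene 296.0
red ('top',) [ 478.7 -235.8   20.8] 137.01330476485472
red ('scene',) [ 481.5 -239.2   18.7] 122.5050813435383
red ('top', 'scene') [ 477.2 -238.5   20. ] 268.70344836735006
blue ('top', 'scene') [683.8 270.7 157.4  99.   28.3] 251.15599636103377
blue ('top', 'scene') [686.  278.5 152.1  96.9  25.4] 246.09511570388528
```

```bash
cat >> h.py <<'E'
def tool(yaw,el,sgn):
    """tool frame: brush line yaw/el (upward), z = -normal, x = sgn * horizontal left of line"""
    y_,e_=np.deg2rad([yaw,el]); u=np.array([np.cos(y_)*np.cos(e_),np.sin(y_)*np.cos(e_),np.sin(e_)])
    n=np.array([-np.cos(y_)*np.sin(e_),-np.sin(y_)*np.sin(e_),np.cos(e_)])
    x=sgn*np.cross(n,u); z=-n; R=np.c_[x,np.cross(z,x),z]
    return u,n,Ro.from_matrix(R).as_euler('xyz',degrees=True)
E
python3 - <<'E'
from h import *
print(sensors.current_time(),sensors.current_ee_rot())
butt=np.array([686,279,156.])
for el in(26.5,36):
  for sg in(1,-1):
    u,n,o=tool(97.5,el,sg); g=butt-125*u
    for nm,p in(('g',g),('up',g+110*n),('out',g+115*u),('outup',g+115*u+80*n)):
        q=kinematics.inverse_kinematics(p,o); print(el,sg,nm,p.round(0),o.round(0),None if q is None else np.round(q,0))
for sg in(1,-1):
    for z in (22,150):
        q=kinematics.inverse_kinematics([478.5,-237.5,z],tool(20,0,sg)[2]); print('red',sg,None if q is None else np.round(q,0))
E
```

```text
0.1 [1.79995018e+02 6.07410144e-02 7.14492816e+01]
26.5 1 g [701. 168. 100.] [ 154.    0. -172.] [ -35.   54.   51.   85.  -67.   79. -140.]
26.5 1 up [707. 119. 199.] [ 154.    0. -172.] [ -35.   52.   62.   80.  -67.   91. -140.]
26.5 1 out [687. 270. 152.] [ 154.    0. -172.] [ -43.   50.   51.   84.  -66.   78. -150.]
26.5 1 outup [692. 235. 223.] [ 154.    0. -172.] [ -45.   50.   62.   81.  -68.   88. -150.]
26.5 -1 g [701. 168. 100.] [-154.    0.    7.] [-19.  44.  22.  84. -47.  65.  30.]
26.5 -1 up [707. 119. 199.] [-154.    0.    7.] [-23.  42.  36.  80. -50.  79.  32.]
26.5 -1 out [687. 270. 152.] [-154.    0.    7.] [-26.  40.  20.  83. -44.  65.  19.]
26.5 -1 outup [692. 235. 223.] [-154.    0.    7.] [-26.  37.  26.  80. -44.  73.  19.]
36 1 g [699. 179.  83.] [ 144.    0. -172.] [ -21.   50.   30.   84.  -63.   74. -139.]
36 1 up [708. 115. 172.] [ 144.    0. -172.] [ -21.   48.   41.   81.  -63.   86. -140.]
36 1 out [687. 271. 150.] [ 144.    0. -172.] [ -35.   48.   41.   85.  -68.   78. -146.]
36 1 outup [693. 224. 215.] [ 144.    0. -172.] [ -31.   43.   41.   82.  -63.   83. -149.]
36 -1 g [699. 179.  83.] [-144.    0.    8.] [-10.  47.  13.  84. -51.  66.  35.]
36 -1 up [708. 115. 172.] [-144.    0.    8.] [-14.  44.  28.  80. -55.  80.  37.]
36 -1 out [687. 271. 150.] [-144.    0.    8.] [-21.  42.  17.  84. -53.  67.  27.]
36 -1 outup [693. 224. 215.] [-144.    0.    8.] [-24.  40.  29.  82. -56.  78.  28.]
red 1 [ -2.  35.  31. 114. -29.  39. 158.]
red 1 [ 49.  23. -32. 109.  15.  53. 120.]
red -1 [ -8.  38.  40. 114. -37.  41. -15.]
red -1 [-15.  27.  49. 111. -25.  54. -24.]
```

```bash
python3 - <<'E'
from h import *
print([k for k in dir(kinematics) if k[0]!='_'])
butt=np.array([686,279,156.]); u,n,o=tool(97.5,26.5,-1); g=butt-125*u
env.movel([260,560,330],max_speed=200); print(sensors.current_time())
env.move_ptp(g+150*n,o); print(sensors.current_time(),sensors.current_joint_pos())
env.movel(g+70*n,max_speed=150); print(sensors.current_time(),sensors.current_tool_pos(),sensors.current_joint_pos())
for k in("top","scene"):
    im=imaging.snapshot(k); cv2.imwrite(f"pics/{k}1.png",im[:,:,::-1])
crop(imaging.snapshot("scene"),240,110,370,240,6,"d1")
E
```

```text
['inverse_kinematics']
0.8833
3.2 [-23.20125817  41.19826735  39.66886616  77.64047455 -50.37547042
  83.35920922  31.36230083]
3.8833 [705.05627833 136.67661068 163.65131954] [-25.36539549  44.27162274  37.74128295  81.95858843 -53.1428847
  76.51473854  33.36045759]
```

View pics/d1.png

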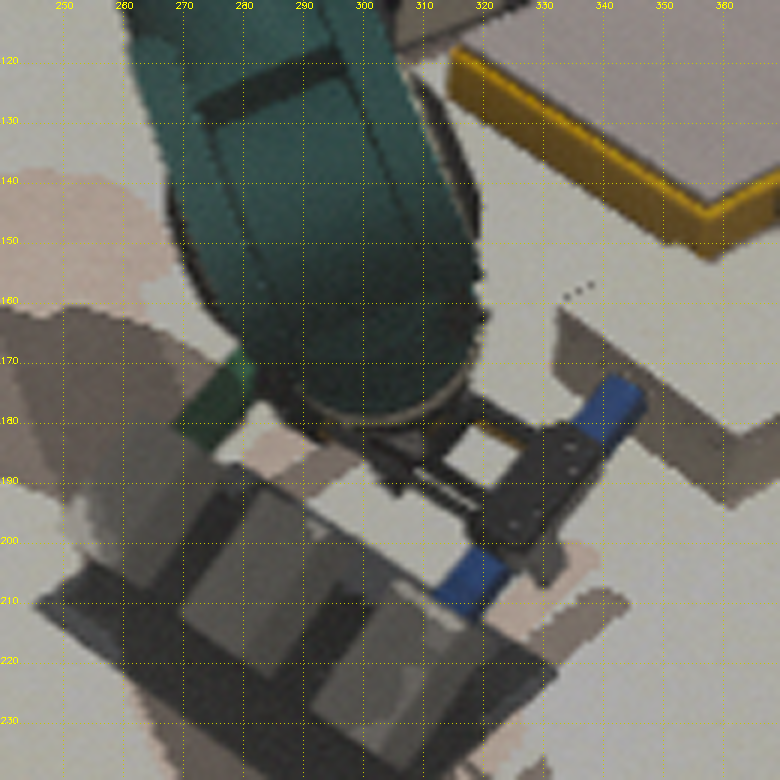

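View pics/top1.png

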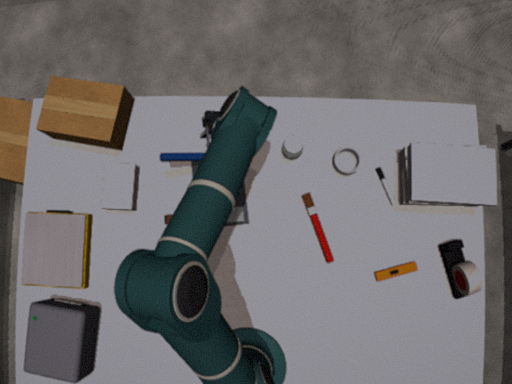

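```bash
python3 - <<'E'
from h import *
butt=np.array([686,279,156.]); u,n,o=tool(97.5,26.5,-1); g=butt-125*u
print(env.movel(g,max_speed=100,force_limit=10), sensors.current_tool_pos())
env.clamp(35); print(sensors.current_time(),sensors.current_grip_width(),sensors.current_wrist_force())
crop(imaging.snapshot("scene"),240,110,370,240,6,"d2")
E
```

```text
False [700.94192512 167.67182199 100.68775374]
5.9333 25.677584881228686 [ 0.18102808 -0.02802089  0.48446693]
```

View pics/d2.png

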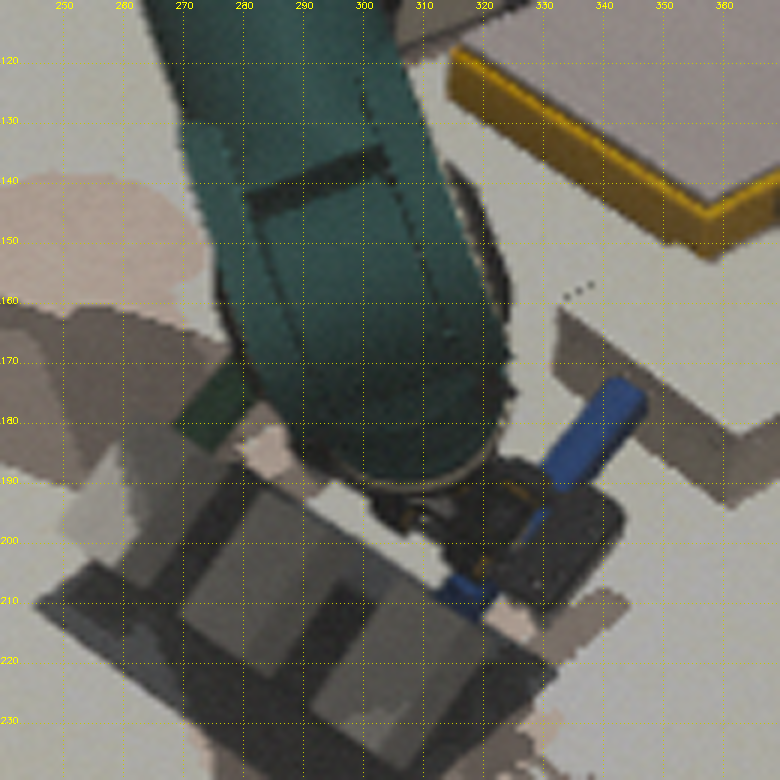

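```bash
python3 - <<'E'
from h import *
u,n,o=tool(97.5,26.5,-1); p=np.array(sensors.current_tool_pos())
print(env.movel(p+118*u,max_speed=120,force_limit=25), sensors.current_wrist_force(), sensors.current_grip_width())
print(sensors.current_tool_pos())
p=np.array(sensors.current_tool_pos())
try: env.movel(p+np.array([0,0,100.]),max_speed=150)
except Exception as e: print(e)
print(sensors.current_time(),sensors.current_tool_pos(),sensors.current_joint_pos().round(0),sensors.current_grip_width(), sensors.current_wrist_force(),sensors.current_moment())
for nm in("scene","top"):
    cv2.imwrite(f"pics/{nm}2.png",imaging.snapshot(nm)[:,:,::-1])
E
```

```text
False [ 0.17260929 -0.58507316 -1.59701038] 25.988725044428914
[686.86849106 271.68463363 152.41320622]
7.9333 [686.47974628 271.67566567 251.36022768] [-37.  39.  39.  79. -51.  78.  19.] 25.519527058198452 [ 0.56118294  0.05202332 -1.85801601] [-0.67891709 -0.00819357  0.04483819]
```

View pics/scene2.png

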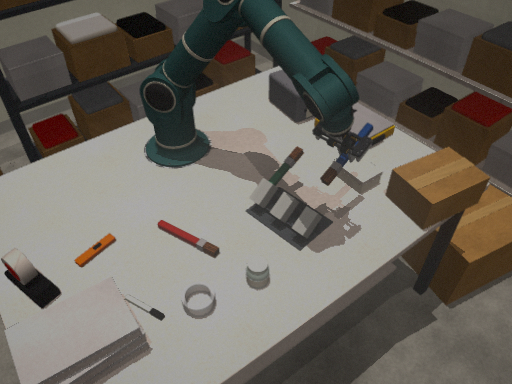

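View pics/top2.png

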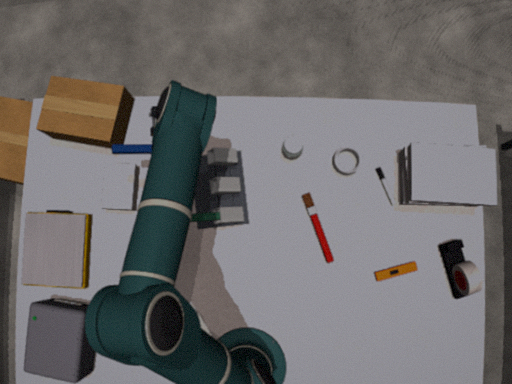

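```bash
cat >> h.py <<'E'
CAD=(609,107.5,97.7)
def ctube(i):
    R=Ro.from_euler('z',CAD[2],degrees=True).as_matrix(); return R@floor(i)+np.array([CAD[0],CAD[1],0])
E
python3 - <<'E'
from h import *
F=ctube(2); print(F)
q0=np.array(sensors.current_joint_pos()); print(q0.round(1))
for el in(26,31,36):
    u,n,o=tool(97.7,el,1)
    for k in(225,125):
        for h in(70,0):
            q=kinematics.inverse_kinematics(F+k*u+h*n,o); print(el,k,h,None if q is None else np.round(q,0))
E
```

```text
[716.1374911   61.43962656  45.        ]
[-36.8  38.9  38.9  78.6 -51.2  78.   18.5]
26 225 70 [ -44.   50.   60.   81.  -67.   86. -149.]
26 225 0 [ -44.   52.   54.   84.  -67.   79. -148.]
26 125 70 [ -36.   53.   58.   82.  -67.   86. -140.]
26 125 0 [ -36.   54.   52.   85.  -68.   79. -140.]
31 225 70 [ -39.   48.   56.   81.  -67.   88. -147.]
31 225 0 [ 25.  55. -62.  81.  19.  59. 160.]
31 125 70 [ -31.   52.   55.   81.  -68.   89. -139.]
31 125 0 [ -28.   50.   41.   84.  -63.   77. -141.]
36 225 70 [ -34.   46.   51.   80.  -68.   90. -146.]
36 225 0 [ -32.   46.   41.   83.  -65.   80. -147.]
36 125 70 [ -22.   48.   41.   80.  -63.   86. -140.]
36 125 0 [ -25.   51.   41.   83.  -67.   81. -138.]
```

```bash
python3 - <<'E'
from h import *
F=ctube(2); u,n,o=tool(97.7,36,-1); _,_,o2=tool(97.7,36,1)
P=F+232*u+80*n
# lower-swivel configuration first, brush still clear of everything
q=kinematics.inverse_kinematics(F+235*u+20*n,o); print(q.round(0))
env.move_ptp(P,o); print(sensors.current_time(),sensors.current_joint_pos().round(0),P)
for pp in(P,F+232*u,F+125*u):
    for oo in(o,o2):
        q=kinematics.inverse_kinematics(pp,oo); print(None if q is None else q.round(0))
E
```

```text
[-28.  42.  34.  82. -60.  78.  30.]
8.4417 [-25.  40.  35.  80. -58.  83.  29.] [697.28977197 200.84036369 246.08753808]
[-26.  40.  35.  80. -58.  83.  29.]
[-26.  40.  35.  80. -58.  83.  29.]
[-28.  43.  33.  83. -60.  77.  31.]
[ -35.   47.   45.   83.  -67.   82. -146.]
[-21.  48.  33.  83. -61.  77.  40.]
[ -26.   51.   42.   83.  -68.   82. -138.]
```

```bash
python3 - <<'E'
from h import *
q=np.array(sensors.current_joint_pos()); q[6]-=180; print(q.round(1))
env.set_joints(q); print(sensors.current_time(),sensors.current_ee_rot().round(1),sensors.current_tool_pos(),sensors.current_grip_width())
F=ctube(2); u,n,o2=tool(97.7,36,1); print(o2)
for pp in(F+232*u,F+180*u,F+125*u):
    r=kinematics.inverse_kinematics(pp,o2); print(None if r is None else r.round(0))
for nm in("scene","top"):
    cv2.imwrite(f"pics/{nm}3.png",imaging.snapshot(nm)[:,:,::-1])
crop(cv2.imread("pics/scene3.png")[:,:,::-1],250,100,390,240,5,"d3")
crop(cv2.imread("pics/top3.png")[:,:,::-1],120,130,250,230,6,"d3t")
E
```

```text
[ -25.3   40.2   35.4   79.6  -57.6   83.2 -151. ]
11.2 [ 1.440e+02 -1.000e-01 -1.725e+02] [697.64054776 198.14720136 244.76292366] 26.02239798303653
[ 144.     0.  -172.3]
[ -28.   43.   33.   83.  -60.   77. -149.]
[ -25.   45.   33.   83.  -61.   77. -145.]
[ -21.   48.   33.   83.  -61.   77. -140.]
```

View pics/d3.png

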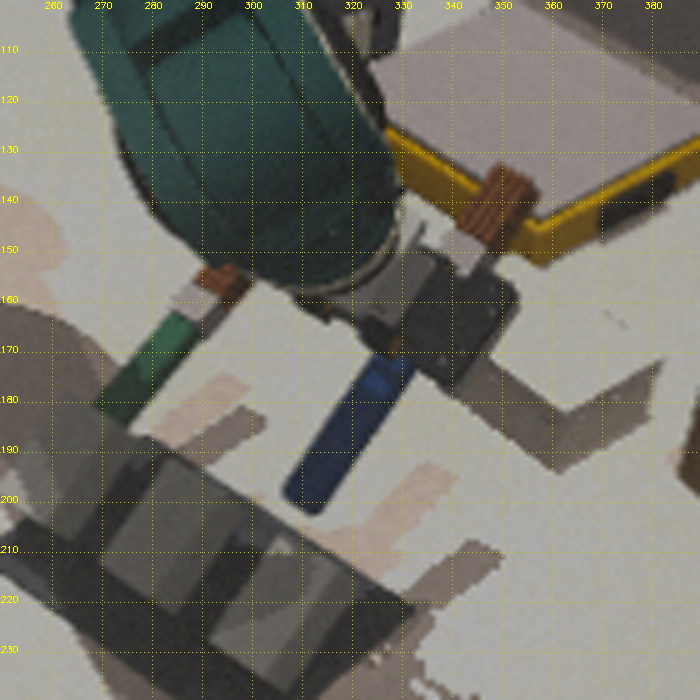

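View pics/d3t.png

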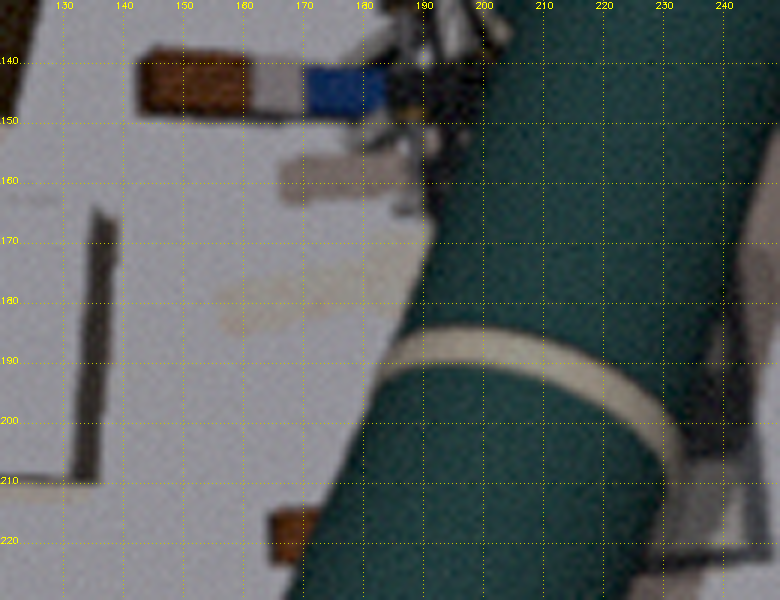

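```bash
python3 - <<'E'
from ovb import *
u,n,o=tool(97.7,36,1); p=np.array(sensors.current_tool_pos()); print(p,sensors.current_time())
im=[]
for nm,b1 in(("scene",(250,110,380,240)),("top",(125,125,215,215))):
    c=big(cv2.imread(f"pics/{nm}3.png"),b1,5)
    brush(nm,c,p-125*u,97.7,36,b1,5); brush(nm,c,p-125*u,97.7,36,b1,5)
    im.append(cv2.copyMakeBorder(c,0,650-c.shape[0],0,0,cv2.BORDER_CONSTANT))
cv2.imwrite("pics/o3.png",cv2.resize(np.hstack(im),None,fx=.72,fy=.72))
E
```

```text
[697.62829592 198.08649032 244.73872874] 11.3
```

View pics/o3.png

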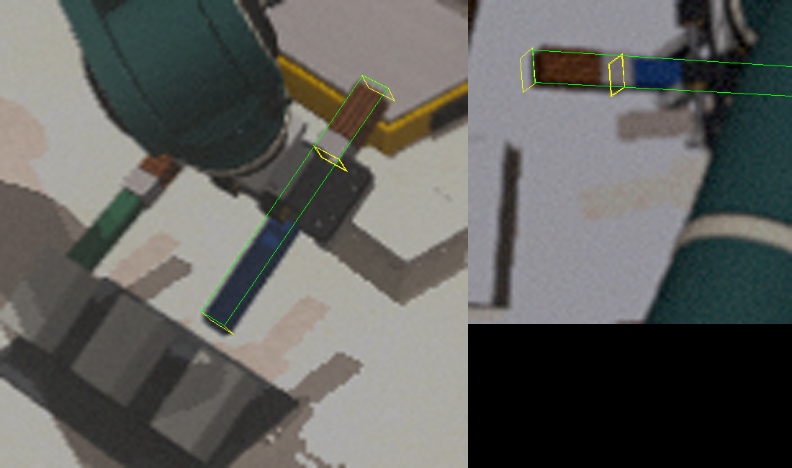

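```bash
python3 - <<'E'
from h import *
F=ctube(2); u,n,o=tool(97.7,36,1)
env.movel(F+236*u,frame=list(o),max_speed=120) if False else env.movel(F+236*u,max_speed=120)
print(sensors.current_time(),F+236*u,sensors.current_tool_pos(),sensors.current_ee_rot().round(1),o.round(1),sensors.current_joint_pos().round(0))
crop(imaging.snapshot("scene"),250,110,370,240,6,"d4")
E
```

```text
12.125 [690.55577526 250.64607749 183.71731954] [690.98835846 249.96628766 184.25469926] [ 1.440e+02 -1.000e-01 -1.726e+02] [ 144.     0.  -172.3] [ -29.   43.   33.   83.  -60.   77. -150.]
```

View pics/d4.png

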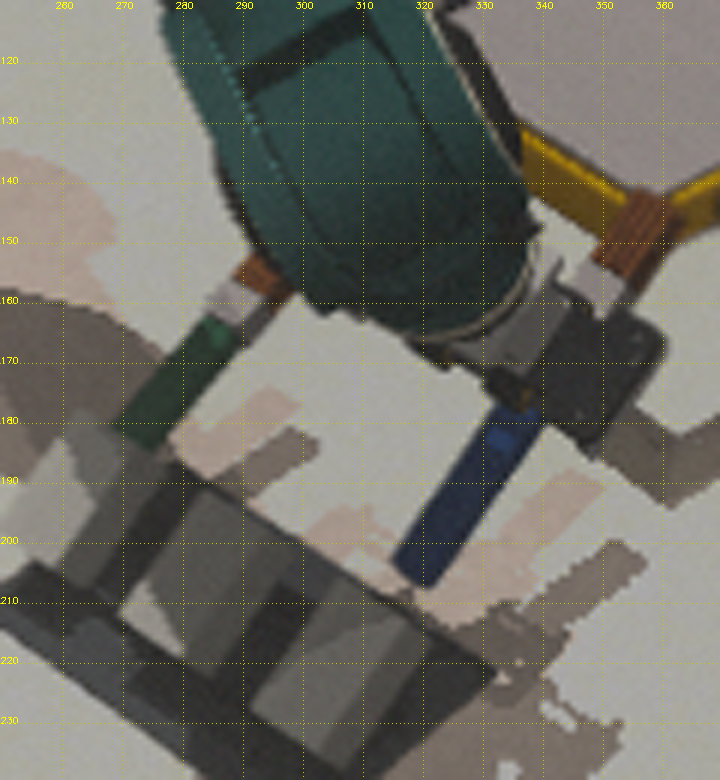

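```bash
python3 - <<'E'
from h import *
F=ctube(2); u,n,o=tool(97.7,36,1); y=np.cross(n,u)
p=np.array(sensors.current_tool_pos())
for L in(125,130,135):
    b=p-L*u; print(L,proj("scene",[b+13*n+13*y,b+13*n-13*y,b-13*n-13*y,b+13*n+13*y+70*u,b-13*n-13*y+70*u]).round(1).tolist())
m=F+85*u; print('mouth',proj("scene",[m+24*n+24*y,m+24*n-24*y,m-24*n-24*y]).round(1).tolist())
E
```

```text
125 [[314.4, 201.3], [320.6, 205.2], [322.9, 207.3], [326.4, 183.8], [334.8, 190.0]]
130 [[313.6, 202.5], [319.7, 206.5], [322.0, 208.5], [325.6, 185.1], [333.9, 191.2]]
135 [[312.7, 203.8], [318.9, 207.7], [321.2, 209.8], [324.7, 186.3], [333.1, 192.4]]
mouth [[306.4, 205.1], [317.8, 212.6], [322.0, 216.2]]
```

```bash
python3 - <<'E'
from h import *
F=ctube(2); u,n,o=tool(97.7,36,1)
for k,fl in((185,8),(150,8),(118,12)):
    r=env.movel(F+k*u,max_speed=70,force_limit=fl)
    p=np.array(sensors.current_tool_pos()); print(k,r,((p-F)@u).round(1),((p-F)@n).round(1),((p-F)@np.cross(n,u)).round(1),sensors.current_wrist_force().round(1),sensors.current_time())
    if r: break
crop(imaging.snapshot("scene"),250,110,370,240,6,"d5")
E
```

```text
185 False 185.5 -0.1 -0.1 [-0.1  0.6 -2.3] 13.05
150 False 150.0 -0.0 -0.1 [ 0.2 -0.6 -1.8] 13.7
118 True 128.0 -0.7 0.3 [-0.   0.8 -1.6] 14.075
```

View pics/d5.png

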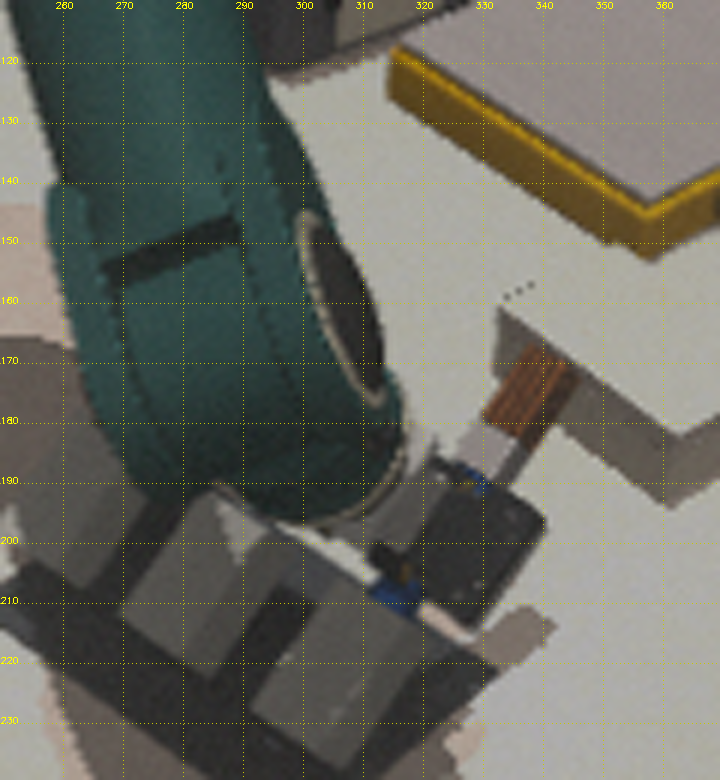

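```bash
python3 - <<'E'
from h import *
F=ctube(2); u,n,o=tool(97.7,36,1)
env.open_gripper(); print(sensors.current_time(),sensors.current_grip_width())
p=np.array(sensors.current_tool_pos())
print(env.movel(p+110*n,max_speed=150,force_limit=8)); p=np.array(sensors.current_tool_pos())
print(env.movel([p[0],p[1]-40,340],max_speed=200))
print(sensors.current_time(),sensors.current_joint_pos().round(0))
r=np.array([478.5,-237.5])
for sg in(1,-1):
    for z in(140,22):
        q=kinematics.inverse_kinematics([*r,z],tool(20,0,sg)[2]); print(sg,z,None if q is None else q.round(0))
for nm in("scene","top"): cv2.imwrite(f"pics/{nm}6.png",imaging.snapshot(nm)[:,:,::-1])
crop(cv2.imread("pics/scene6.png")[:,:,::-1],240,110,370,240,6,"d6")
E
```

```text
15.2583 93.97612436290062
False
False
16.975 [ -14.   39.   38.   69.  -54.   97. -150.]
1 140 [ 70.  34. -62. 108.  36.  59. 103.]
1 22 [ 69.  50. -62. 112.  55.  55.  89.]
-1 140 [ -3.  23.  32. 111. -16.  50. -33.]
-1 22 [  3.  34.  26. 114. -23.  37. -27.]
```

View pics/d6.png

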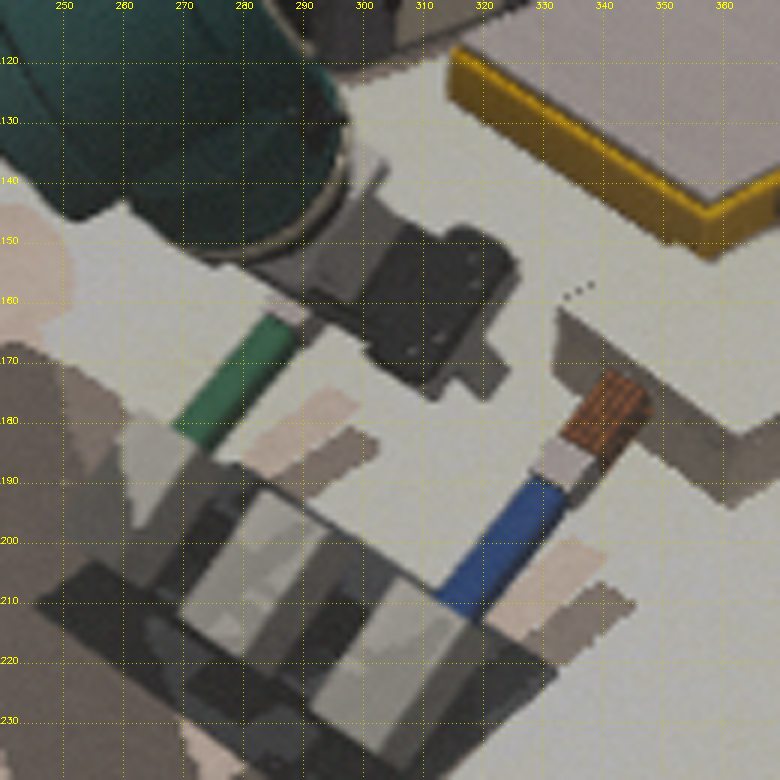

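View pics/top6.png

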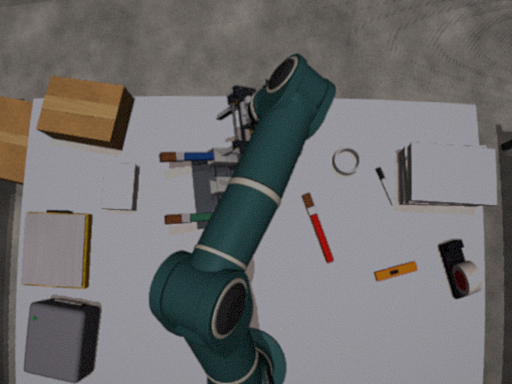

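```bash
python3 - <<'E'
from h import *
o=tool(20,0,-1)[2]
env.move_ptp([478.5,-237.5,250],o); print(sensors.current_time(),sensors.current_ee_rot().round(1),sensors.current_joint_pos().round(0))
env.movel([478.5,-237.5,75],max_speed=150); print(sensors.current_time(),sensors.current_tool_pos())
for nm in("scene","top"): cv2.imwrite(f"pics/{nm}7.png",imaging.snapshot(nm)[:,:,::-1])
crop(cv2.imread("pics/scene7.png")[:,:,::-1],135,190,245,270,7,"d7")
E
```

```text
18.85 [-180.    0.  -70.] [ -7.  15.  35. 105. -10.  63. -38.]
20.1667 [ 478.87451031 -237.70088705   75.68724214]
```

View pics/d7.png

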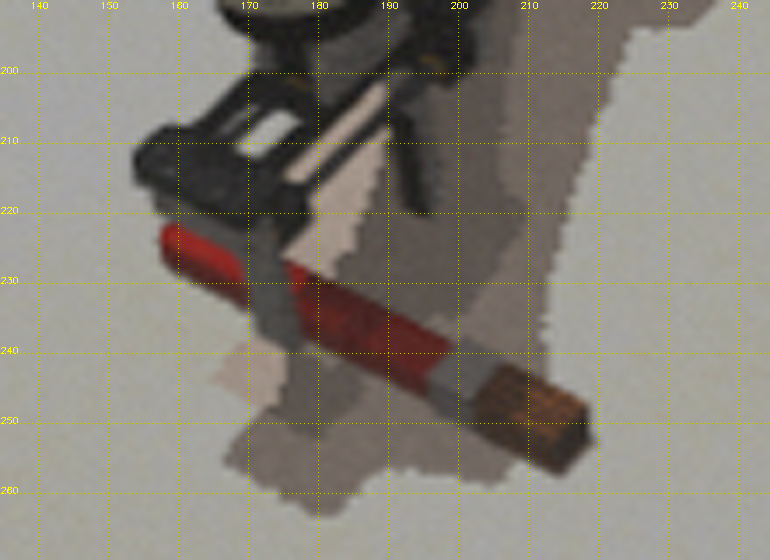

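View pics/top7.png

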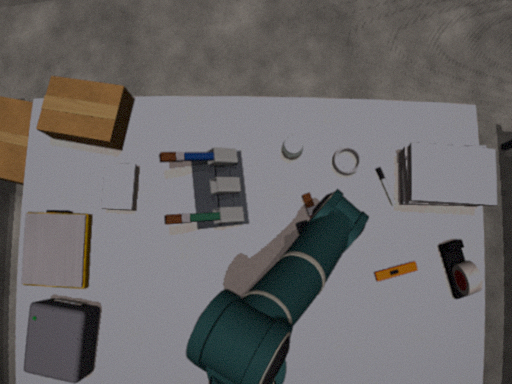

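```bash
python3 - <<'E'
from h import *
print(env.movel([478.5,-237.5,22.5],max_speed=80,force_limit=10),sensors.current_tool_pos(),sensors.current_wrist_force())
env.clamp(35); print(sensors.current_time(),sensors.current_grip_width(),sensors.current_wrist_force())
p=np.array(sensors.current_tool_pos()); env.movel([p[0],p[1],200],max_speed=150)
print(sensors.current_time(),sensors.current_tool_pos(),sensors.current_grip_width(),sensors.current_wrist_force().round(2),sensors.current_joint_pos().round(0))
for nm in("scene","top"): cv2.imwrite(f"pics/{nm}8.png",imaging.snapshot(nm)[:,:,::-1])
crop(cv2.imread("pics/scene8.png")[:,:,::-1],120,110,240,230,6,"d8")
F=ctube(1); u,n,o=tool(97.7,36,-1)
for k,h in((250,60),(236,0),(125,0)):
    q=kinematics.inverse_kinematics(F+k*u+h*n,o); print((F+k*u+h*n).round(0),None if q is None else q.round(0))
E
```

```text
False [ 478.63221947 -237.68704397   22.67181286] [-0.66856091  0.20142661  0.20632663]
22.125 25.698094212068323 [-0.10585654  0.38856421 -0.0413364 ]
23.4583 [ 478.11838944 -237.30268756  199.28874839] 25.620424349591097 [ 0.62 -0.2  -1.54] [ -5.  19.  35. 108. -12.  57. -35.]
[595. 214. 240.] [-13.  26.   9.  96. -44.  68.  24.]
[591. 237. 184.] [-13.  30.   8.  99. -46.  62.  27.]
[603. 148. 118.] [ -2.  35.   4.  99. -44.  61.  36.]
```

View pics/d8.png

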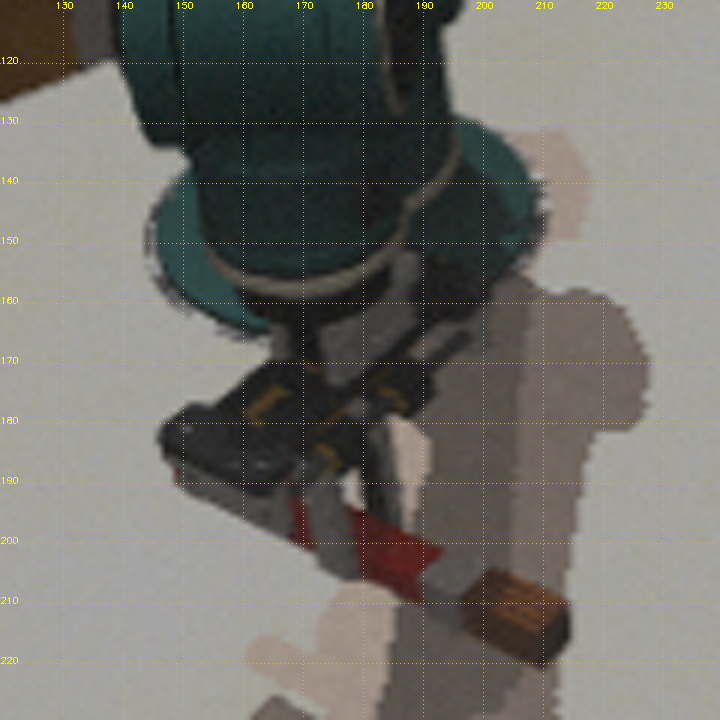

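```bash
python3 - <<'E'
from h import *
p=np.array(sensors.current_tool_pos()); env.movel([p[0],p[1]+60,320],max_speed=200)
F=ctube(1); u,n,o=tool(97.7,36,-1)
env.move_ptp(F+240*u+140*n,o); print(sensors.current_time(),sensors.current_ee_rot().round(1),o.round(1),sensors.current_joint_pos().round(0))
env.movel(F+240*u+8.5*n,max_speed=120); p=np.array(sensors.current_tool_pos())
print(sensors.current_time(),p,F+240*u+8.5*n,sensors.current_grip_width())
y=np.cross(n,u)
for nm in("scene","top"): cv2.imwrite(f"pics/{nm}9.png",imaging.snapshot(nm)[:,:,::-1])
crop(cv2.imread("pics/scene9.png")[:,:,::-1],230,110,350,240,6,"d9")
crop(cv2.imread("pics/top9.png")[:,:,::-1],130,140,250,230,6,"d9t")
for L in(120,125,130,135):
    b=p-8.5*n-L*u; print(L,proj("scene",[b+13*n+13*y,b+13*n-13*y,b-13*n-13*y,b+13*n+13*y+70*u,b-13*n-13*y+70*u]).round(1).tolist(),'ferr',proj("scene",[b+13*n+13*y+175*u,b+13*n-13*y+175*u]).round(1).tolist(),proj("top",[b+13*n+13*y+175*u,b+13*n-13*y+175*u]).round(1).tolist())
m=F+85*u; print('mouth',proj("scene",[m+24*n+24*y,m+24*n-24*y,m-24*n-24*y]).round(1).tolist())
E
```

```text
25.7333 [-144.1    0.     7.6] [-144.     0.     7.7] [-16.  24.  20.  92. -45.  78.  26.]
26.975 [592.18072965 235.00137087 193.54854772] [591.69328526 235.50322281 192.945105  ] 25.90087646363178
120 [[293.2, 184.6], [299.0, 188.2], [301.5, 190.5], [304.8, 167.7], [313.0, 173.8]] ferr [[322.1, 142.5], [328.2, 145.8]] [[155.1, 188.0], [154.4, 179.4]]
125 [[292.4, 185.8], [298.2, 189.5], [300.7, 191.7], [304.0, 168.9], [312.2, 175.0]] ferr [[321.3, 143.7], [327.4, 147.0]] [[156.7, 188.0], [156.0, 179.4]]
130 [[291.6, 187.0], [297.3, 190.7], [299.9, 192.9], [303.2, 170.1], [311.4, 176.2]] ferr [[320.5, 144.9], [326.5, 148.2]] [[158.2, 188.0], [157.5, 179.5]]
135 [[290.7, 188.2], [296.5, 191.9], [299.0, 194.1], [302.3, 171.4], [310.6, 177.4]] ferr [[319.7, 146.1], [325.7, 149.4]] [[159.8, 188.0], [159.1, 179.5]]
mouth [[283.9, 190.5], [294.5, 197.4], [299.3, 201.4]]
```

View pics/d9.png

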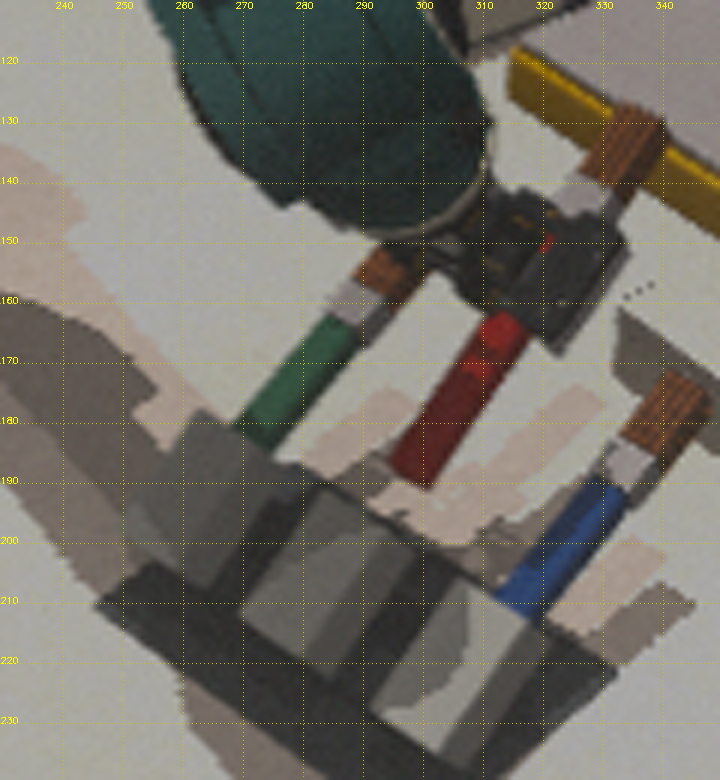

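View pics/d9t.png

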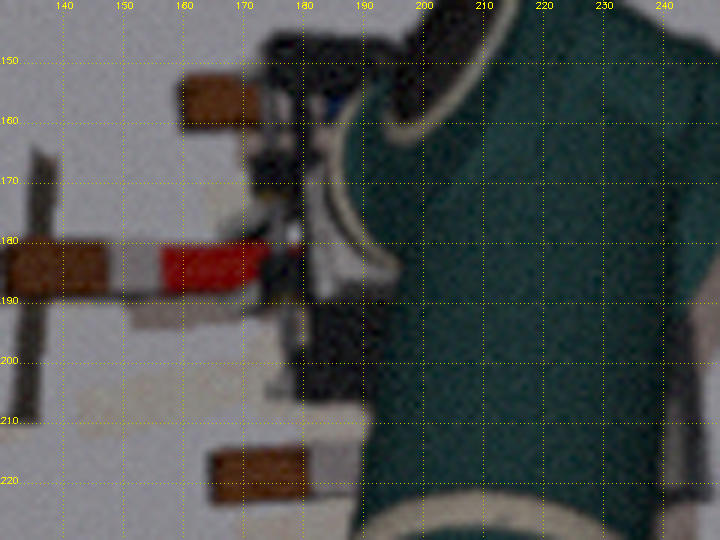

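```bash
python3 - <<'E'
from h import *
F=ctube(1); u,n,o=tool(97.7,36,-1)
for k,fl in((190,8),(150,8),(110,12)):
    r=env.movel(F+k*u+8.5*n,max_speed=70,force_limit=fl)
    p=np.array(sensors.current_tool_pos()); print(k,r,((p-F)@u).round(1),((p-F)@n).round(1),((p-F)@np.cross(n,u)).round(1),sensors.current_wrist_force().round(1),sensors.current_time())
    if r: break
crop(imaging.snapshot("scene"),230,110,350,240,6,"d10")
E
```

```text
190 False 190.4 8.5 -0.1 [-0.2  0.3 -1.4] 27.9417
150 False 150.1 8.4 -0.0 [ 0.3  0.5 -1.2] 28.6667
110 True 122.2 8.1 0.2 [ 0.2 -0.3 -1.7] 29.1083
```

View pics/d10.png

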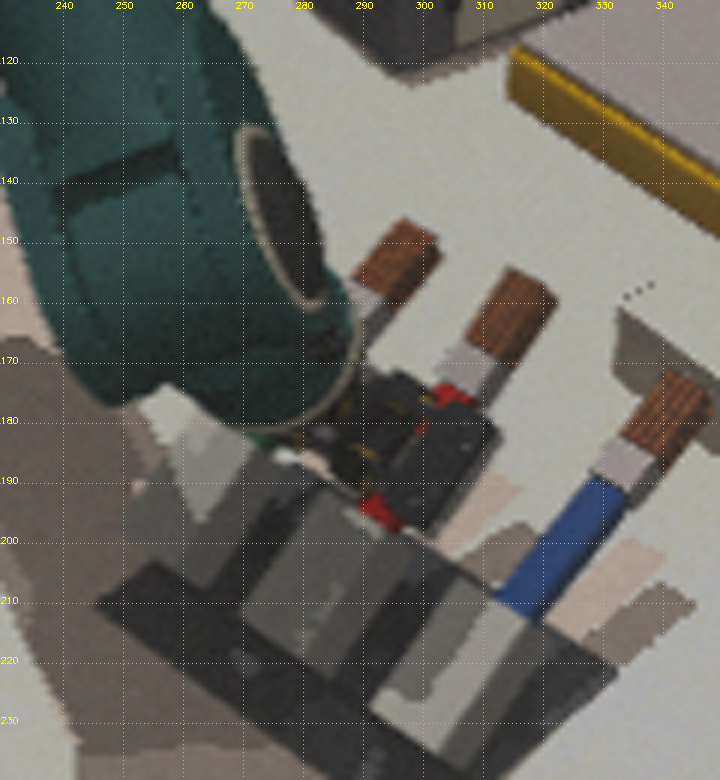

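Contact came at 122 mm, which is where the floor should be. I'll release, retreat and check.

```bash
python3 - <<'E'
from h import *
F=ctube(1); u,n,o=tool(97.7,36,-1)
env.open_gripper(); print(sensors.current_time(),sensors.current_grip_width())
p=np.array(sensors.current_tool_pos())
print(env.movel(p+120*n,max_speed=150,force_limit=8)); p=np.array(sensors.current_tool_pos())
env.movel([p[0]-30,p[1]-60,380],max_speed=200)
env.move_ptp([430,-100,380],tool(20,0,-1)[2])
print(sensors.current_time(),sensors.current_tool_pos())
for nm in("scene","top"): cv2.imwrite(f"pics/{nm}11.png",imaging.snapshot(nm)[:,:,::-1])
crop(cv2.imread("pics/scene11.png")[:,:,::-1],230,130,360,250,6,"d11")
crop(cv2.imread("pics/top11.png")[:,:,::-1],150,140,260,235,6,"d11t")
E
```

```text
30.2917 94.00262817732049
False
33.7667 [430.13767501 -99.78626737 379.76029688]
```

View pics/d11.png

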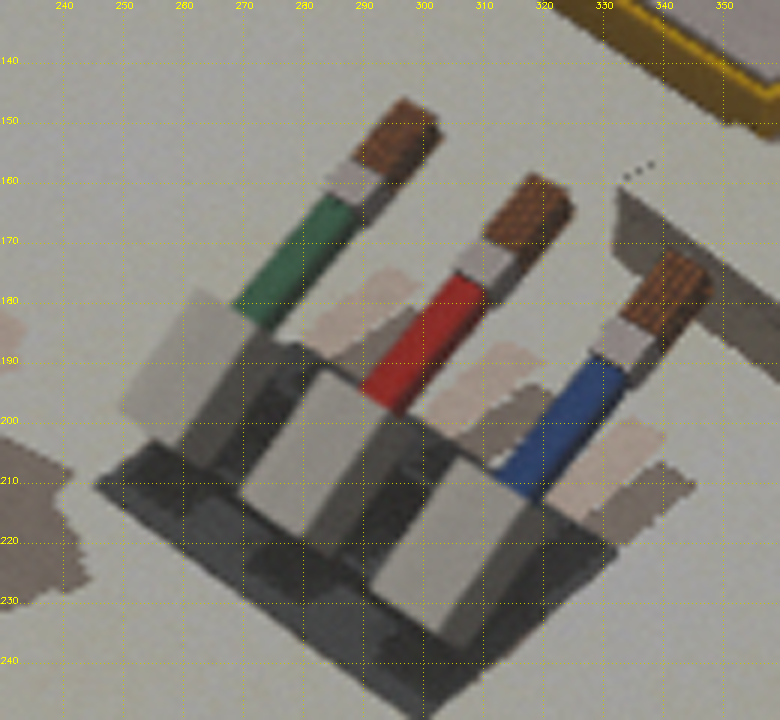

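View pics/d11t.png

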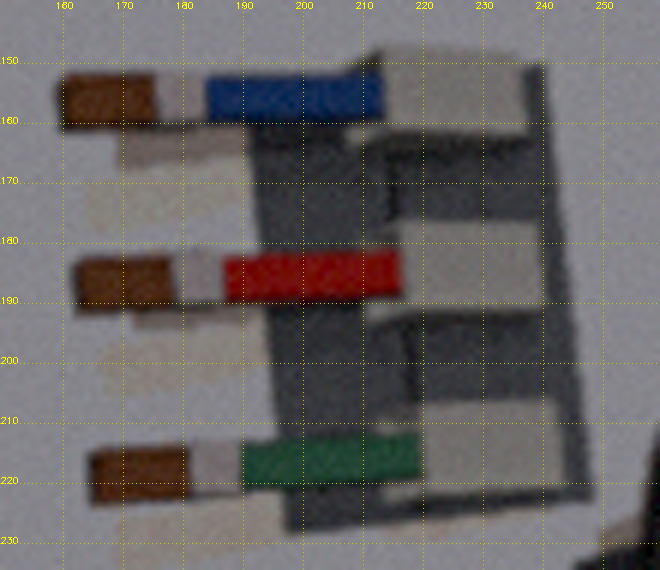

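View pics/top11.png

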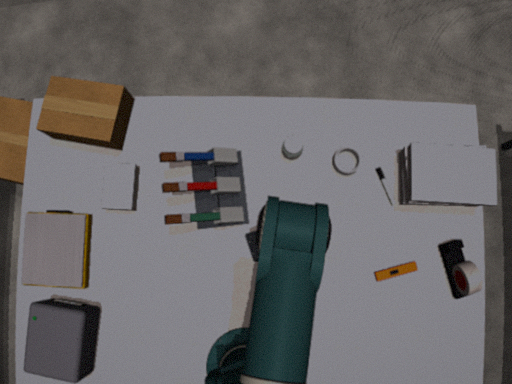

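```bash
python3 -c "
from h import *
order.hand_in(); print(sensors.current_time())"
```

```text
the job is handed in; nothing more can be done
the job is handed in; nothing more can be done
```

Both brushes are put away handle down, bristles up, and the job is handed in. The hand-in reported no verdict, and the last clock reading before it was 33.8 s of the 67 s allowed.

- **Blue brush:** I pulled it out of the far tube, turned it end for end with a half turn of the last joint, and pushed it back into the same tube. It met resistance 128 mm up the slant, where the grip point should be with the butt on the floor.
- **Red brush:** I picked it up off the bench and pushed it into the empty middle tube. It met resistance at 122 mm; I had estimated about 127 mm from the pictures.

**Last checks:**
- **Depth:** In the final top picture the blue, red and green brushes lie parallel, and about 29 pixels of handle show above the tube mouth on each. That puts the blue and red as deep as the green one, which was already stored properly.
- **Undisturbed things:** The green brush and the bystander objects are at the same pixel positions as at the start.
- **Arm:** It was parked 380 mm up, clear of everything.

**Disagreement and gap:**
- **Cameras:** The two cameras disagreed by about 4 to 5 mm on the caddy's position. I used a value between them, which was well inside the 8 mm clearance.
- **At rest:** I judged this from a single final pair of pictures and did not measure speeds.

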